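Set the sliding distance gauge against the gauge block

TASK

Check the distance sensor on the sliding gauge: stand the pale gauge block flat, central and square on the narrow post at the end of the gauge and let go of it. Then take the upright grip of the telescoping arm so that the green lock button in its side is squeezed in, and slide the arm out until its black pointer stands at the red rider on the scale. Finish while still holding the arm steady there with the button squeezed (its spring pulls it back if let go); the sensor must not touch the block, and the rider and the things lying around must stay where they are.

Things in the scene. Friction and masses are not known exactly. Their poses are not given: they have to be found in the camera images.
- gauge_stand: fixed stand. Origin on the bench under the guide axis, mid-length; x points level from the blue housing to the post (the way the arm slides out), y to the side with scale and green button, z up. In mm: grey plate x -205 to 205, y -40 to 65, 12 high; housing x -192 to -52, y -20 to 20, top 86; scale strip y 37 to 61, top 16; highest point of all: grip, 113
- post_top (a point): centre of the top face of the post's pad, 50 mm above the bench; the pad is black rubber, 24 x 24 mm and 6 mm thick, on a thinner 18 mm round post; axes as gauge_stand's. A plate 12 mm high lies below
- block_center (a point): centre of the loose pale ground gauge block, 36 x 36 mm wide and 30 mm high (z up, x and y square to its sides), about 0.26 kg; it starts standing on the bench with its centre 15 mm up, at any yaw
- grip_center (a point): upright grey grip on the arm, 28 (x) x 24 mm (y); this point is on the guide axis at the green button's mid-height, 88 mm above the bench, 25 mm under the grip's top; axes as gauge_stand's. The button (18 mm in x, 26 high) sticks out at +y to y = 18 mm, 13 when fully in. Fingers closed along y from above, one on the button, one on the -y side, squeeze it in (30 mm wide free, 25 squeezed)
- lock_button (a joint): travel of the green button: 0 free, 0.005 m fully in; a spring of 3 N rising to 7 N pushes it out. At home the arm is locked until the button is in by about 4 mm
- gauge_slide (a joint): how far the telescoping arm is out, 0 (home, at the start) to 0.11 m, along gauge_stand's +x; equal to the pointer's reading on the scale. A return spring pulls it home with 3 N at 0 to 5 N fully out, also when the button is free
- rider (a joint): reading on the scale (m) at which the rider stands, from the same zero as gauge_slide; the wanted value. The rider is stiff and must not be moved
- pointer_tip (a point): tip of the black pointer that moves with the arm, 44 mm to the +y side of the guide axis, 19.5 mm above the bench, at the same gauge_stand x as grip_center
- rider_mark (a point): middle of the edge of the red rider that the pointer points to, at the pointer's height; the rider is 8 mm wide along the scale, 14 mm deep, top 26 mm above the bench, with a pale centre line; axes as gauge_stand's. The scale has a line every 10 mm
- sensor_lens (a point): centre of the lens face of the black sensor head, 38 x 38 mm, on the arm's front end, 66 mm above the bench; axes as gauge_stand's; it is 52 mm ahead (x) of grip_center. With the block on the post the lens is 120 mm from the block at home, 10 mm fully out
- marker_blue: bystander: blue marker 17 x 138 x 17 mm lying on the bench behind the stand; leave alone
- tape_roll: bystander: black roll of tape, 91 mm across, 18 mm high, on the bench behind the stand; leave alone
- terminal_strip: bystander: pale terminal strip 20 x 61 x 21 mm on the bench right of the block; leave alone

How it is judged:
By the outcome, as a careful person would: the job done as asked, in the order asked, and still so for the second after the job is handed in, while the arm keeps its last pose, push and grip.
It also fails if it takes over 48 s, if anything falls off the work surface, if the arm or the gripper's body presses on something with over 40 N, if the wrist force passes 120 N, or if a joint passes its speed limit or range.

ROBOT

A 7-joint arm with a two-finger parallel gripper is mounted at the origin on a cart in front of the work surface, level with it; the furniture and walls round the work are solid. World frame = base frame: x ahead of the robot, y to its left, z up, the work surface at z = 0. Lengths are in m, angles in rad, forces in N, time in s.
With the tool pointing down it reaches from about 0.425 to 0.875 m from the base axis. Payload 4.7 kg.
Tool frame: the origin (TCP) lies midway between the tips of the shut fingers; the grasp point (between the pads) lies 19 mm behind it (ctrl.grip_depth is the distance from the TCP to the grasp point, in m); z points along the fingers, y is the direction in which the jaws open and shut (so a half turn about z gives the same grasp; the last joint's range is limited). The gripper opens to 87 mm and grips with 3 to 60 N. Pads are 19 mm wide; open, the fingers measure 117 mm over their backs; the gripper's body (75 mm by 190 mm) begins 51 mm behind the grasp point.
Start: joints at [1.245, 0.321, -0.07, 1.45, 0.023, 1.371, -0.057], TCP at [0.217, -0.613, 0.223] pointing down, gripper open.
Joint ranges: [-2.86, 2.86], [-0.3, 2.09], [-1.38, 1.24], [0.06, 2.45], [-1.56, 4.7], [0.09, 2.05], [-2.69, 2.69]. Speed limits (rad/s): [2.57, 2.57, 3.14, 3.14, 3.14, 3.14, 3.14].

INTERFACE

Orientations are given as a rotation vector (axis times angle).
In Python, from bench import ctrl gives the robot as it stands. The module is installed in compiled form; this text tells all that it offers.
- The arm moves only by the shell command python3 -m inch 'ROWS' [FORCE]. ROWS is JSON, a list of rows, each a list of 5 numbers: the opening, from -1 (shut) to 1 (fully open), so that 0 is half open, then the shift along the tool's x, y, z in mm, then the turn about the tool's z in rad. In form: [[fingers, tx, ty, tz, twist], ...]. A call has 1 to 5 rows; each row shifts and turns the pose as measured when the row begins, along the tool's axes as they then stand; what a row does not reach is not made up. A row lasts 1/8 s, in which the tool goes at most 62.5 mm and 10.7 degrees, less where a joint would pass 70% of its speed; a pose out of reach is approached as far as the arm can. A call is refused whole if a number of a shift passes 62.5 or a number of a turn 0.188, either way. A call with a gripper value outside its range is refused whole. The fingers move at their own pace and stop on an object; FORCE is the grip in N (left out, the last holds). Time passes only in rows, so rows that do not move let the fingers close. It gives the time, the measured TCP pose, the force and the opening at its end, in the units of the state.
- ctrl.get_state(): the state, without advancing time (a new reading comes with each control period).
- ctrl.get_image(name): name is "side" or "top"; returns a dict with "color" (480x640x3 uint8, red, green, blue), "range_z" (480x640 float32, m along the optical axis (not along the pixel's ray), 0 where there is no reading), "K" (3x3 intrinsics, pixels), "R" (3x3) and "t" (3): a world point X has camera coordinates R X + t. Camera axes: x right, y down, z forward; pixel columns grow to the right and rows downward; lengths in m; the calibration is good to about 2 mm. A picture is of the moment at which its call begins.
- ctrl.close_job(): hands the job in, once; it reports no verdict.
The state is a dict: "time": time; "joint_positions": joint angles; "qd": joint speeds; "joint_torque": joint torques, N m; "position": TCP position; "tool_rot": TCP orientation; "ft_force": force on the tool from outside, world axes, zero at the start; "torque": the same for the moment, N m; "grip_width": opening from 0.0 (shut) to 1.0 (fully open).
Only numpy, scipy, OpenCV 4.12 (cv2) and the standard library are available. Lean on these libraries where they do the work, as an engineer would, in place of code of your own. Each camera call takes 0.05 s, during which the arm holds its last target. There are 200 camera calls.

## Working session

There is one attempt and no reset: what is moved stays moved. The work goes in short steps, Python scripts to look and compute and a shell command to move; the robot and the scene stay as the last step left them, time stands still between calls to the robot, and variables do not carry over. Pictures are saved under pics/ and viewed, about 8 in all and at most 12, crops included, and the job is handed in when it is done.

```bash
mkdir -p pics; python3 - <<'E'
from bench import ctrl
import cv2,numpy as np
for n in("top","side"):
    i=ctrl.get_image(n); cv2.imwrite(f"pics/{n}0.png",i["color"][...,::-1]); np.savez(f"{n}0.npz",**i)
    print(n,i["K"].round(1).tolist(),i["R"].round(3).tolist(),i["t"].round(3).tolist())
s=ctrl.get_state(); print({k:np.round(v,3).tolist() for k,v in s.items()}, ctrl.grip_depth)
E
```

```text
top [[491.9, 0.0, 321.4], [0.0, 491.9, 239.9], [0.0, 0.0, 1.0]] [[-0.025, -1.0, 0.007], [-0.991, 0.024, -0.131], [0.13, -0.01, -0.991]] [-0.03, 0.544, 1.115]
side [[585.8, 0.0, 317.6], [0.0, 585.8, 233.0], [0.0, 0.0, 1.0]] [[0.973, -0.232, 0.018], [-0.077, -0.396, -0.915], [0.22, 0.889, -0.403]] [-0.525, 0.11, 1.342]
{'time': 0.1, 'joint_positions': [1.245, 0.322, -0.07, 1.452, 0.023, 1.371, -0.057], 'qd': [0.001, -0.003, -0.001, -0.005, 0.0, 0.001, 0.001], 'joint_torque': [0.0, -49.257, -0.406, -31.34, -0.064, 0.039, 0.0], 'position': [0.216, -0.612, 0.222], 'tool_rot': [-3.095, -0.531, 0.001], 'ft_force': [-0.44, -0.141, 0.965], 'torque': [-0.007, -0.035, 0.001], 'grip_width': 0.999} 0.0187
```

View pics/top0.png

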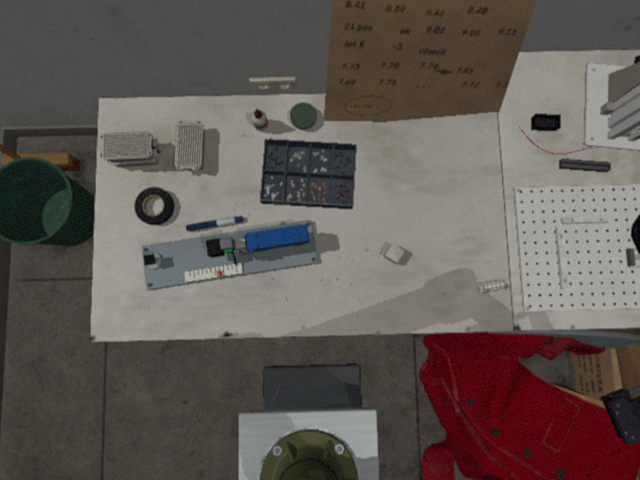

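View pics/side0.png

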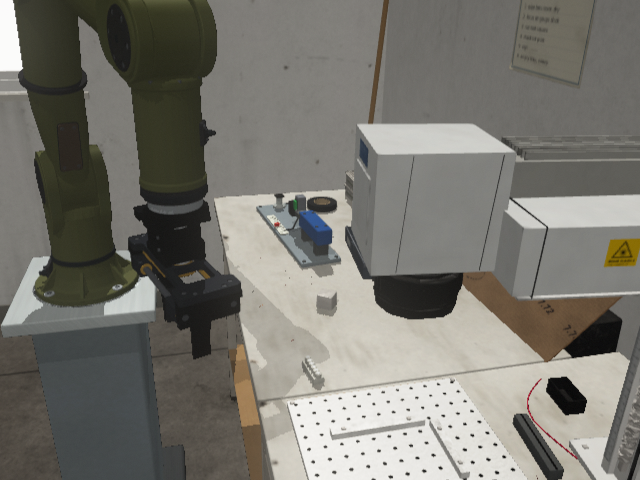

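Top view: the stand runs from the blue housing (~278,237) to the black pad (~150,260), with scale and red rider at (220,273). The block is at (395,253) and the strip at (493,286). Next I measure with masks and look at an enlarged crop.

```bash
cat > h.py <<'E'
import numpy as np,cv2
def ray(i,uv,z):
    K,R,t=i["K"],i["R"],i["t"]; c=-R.T@t
    d=R.T@np.linalg.inv(K)@np.array([uv[0],uv[1],1.]); return c+d*(z-c[2])/d[2]
def proj(i,X):
    p=i["K"]@(i["R"]@np.asarray(X)+i["t"]); return p[:2]/p[2]
def blobs(m,amin=5):
    n,l,s,c=cv2.connectedComponentsWithStats(m.astype(np.uint8)); return [(s[k,4],c[k],l==k) for k in range(1,n) if s[k,4]>=amin]
E
python3 - <<'E'
from h import *
i=dict(np.load("top0.npz")); im=i["color"]; hsv=cv2.cvtColor(im,cv2.COLOR_RGB2HSV).astype(int)
H,S,V=hsv[...,0],hsv[...,1],hsv[...,2]
roi=np.zeros(H.shape,bool); roi[215:300,130:330]=1
for nm,m,z in(("blue",(abs(H-110)<12)&(S>150)&roi,.086),("red",((H<8)|(H>172))&(S>120)&roi,.026),("green",(abs(H-60)<20)&(S>100)&roi,.088)):
    for a,c,l in blobs(m,4):
        r=cv2.minAreaRect(np.argwhere(l)[:,::-1].astype(np.float32)); print(nm,a,c.round(1),ray(i,c,z).round(4),r)
print("samples",hsv[253,395],hsv[265,300],hsv[240,395],hsv[270,170])
big=cv2.resize(im[210:300,130:330],None,fx=4,fy=4,interpolation=cv2.INTER_CUBIC)
b2=cv2.resize(im[235:271,370:420],None,fx=4,fy=4,interpolation=cv2.INTER_CUBIC)
j=dict(np.load("side0.npz")); b3=cv2.resize(j["color"][185:275,250:350],None,fx=4,fy=4,interpolation=cv2.INTER_CUBIC)
out=np.zeros((600,800,3),np.uint8); 
b1=cv2.resize(im[215:295,130:330],None,fx=4,fy=4,interpolation=cv2.INTER_CUBIC)
out[:320]=b1; out[325:325+144,:200]=b2
b3=cv2.resize(j["color"][188:268,250:345],None,fx=3.4,fy=3.4,interpolation=cv2.INTER_CUBIC); out[325:325+b3.shape[0],220:220+b3.shape[1]]=b3
b4=cv2.resize(j["color"][280:320,305:350],None,fx=5,fy=5,interpolation=cv2.INTER_CUBIC); out[325:525,560:785]=b4
cv2.imwrite("pics/crop0.png",out[...,::-1])
E
```

```text
blue 5 [206.  224.8] [0.5763 0.215  0.086 ] ((205.80001831054688, 224.60003662109375), (3.5777084827423096, 0.8944271206855774), 63.43495178222656)
blue 5 [210.8 224.4] [0.5769 0.2042 0.086 ] ((210.75001525878906, 224.75001525878906), (0.7071067094802856, 4.242640495300293), 45.0)
blue 4 [197.8 226. ] [0.574  0.2334 0.086 ] ((198.0, 226.0), (2.0, 2.0), 90.0)
blue 1052 [276.8 237.8] [0.5431 0.0569 0.086 ] ((276.4739685058594, 237.92822265625), (18.156408309936523, 61.95949935913086), 81.38435363769531)
blue 5 [194.4 226.8] [0.5723 0.2409 0.086 ] ((194.5, 227.0), (2.0, 1.0), 90.0)
red 15 [218.8 273.1] [0.4715 0.198  0.026 ] ((218.5, 273.0), (4.0, 3.0), 90.0)
green 37 [227.8 250.6] [0.5166 0.1659 0.088 ] ((227.5, 250.5), (3.0, 9.0), 90.0)
samples [ 11  15 140] [60  9 86] [ 21  25 141] [102  28 117]
```

View pics/crop0.png

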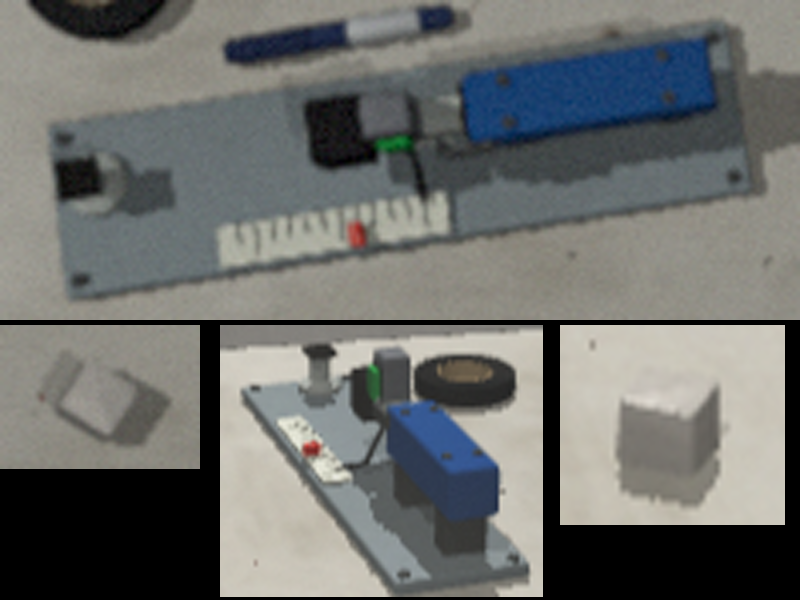

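```bash
python3 - <<'E'
from h import *
from scipy.spatial.transform import Rotation as Ro
print("tool",Ro.from_rotvec([-3.095,-.531,.001]).as_matrix().round(3).tolist())
i=dict(np.load("top0.npz")); j=dict(np.load("side0.npz")); im=i["color"]; hsv=cv2.cvtColor(im,cv2.COLOR_RGB2HSV).astype(int)
print("cams",(-i["R"].T@i["t"]).round(3),(-j["R"].T@j["t"]).round(3))
P=lambda x,y:(x/4+130-.4,y/4+215-.4)
c=[ray(i,P(*q),.012)for q in((50,125),(728,25),(750,188),(70,298))]
o=np.mean(c,0); ex=(c[0]-c[1]+c[3]-c[2]); ex/=np.linalg.norm(ex); ey=np.array([-ex[1],ex[0],0])
print("plate",np.round(c,4).tolist(),"len",[np.linalg.norm(c[a]-c[b]).round(3) for a,b in((0,1),(1,2),(2,3),(3,0))],"yaw",np.degrees(np.arctan2(ex[1],ex[0])))
o=o-ey*.0125; o[2]=0; print("origin",o)
loc=lambda p:np.round([(p-o)@ex*1e3,(p-o)@ey*1e3],1)
# blue housing edge direction
m=(abs(hsv[...,0]-110)<12)&(hsv[...,1]>150); B=max(blobs(m),key=lambda b:b[0]); bb=cv2.boxPoints(cv2.minAreaRect(np.argwhere(B[2])[:,::-1].astype(np.float32)))
for b in bb: print("housing",loc(ray(i,b,.086)))
print("pad",loc(ray(i,P(78,180),.05)),ray(i,P(78,180),.05)); 
print("grip",loc(ray(i,P(387,114),.113)));print("headfront top",loc(ray(i,P(308,132),.085)))
print("ptr",loc(ray(i,P(425,193),.0195)),"rider",loc(ray(i,(218.8,273.1),.024)))
for q in((218,228),(450,192),(222,267),(450,233)): print("scale",loc(ray(i,P(*q),.016)))
# side
Q=lambda x,y:((x-220)/3.4+250-.4,(y-325)/3.4+188-.4)
print("side pad",loc(ray(j,Q(320,350),.05)),"side grip top",loc(ray(j,Q(390,353),.113)),"rider",loc(ray(j,Q(313,447),.022)))
# block
hs=hsv[235:271,370:420]; print(im[235:271:2,376:414:2].mean(2).astype(int))
g=[(88,360),(140,383),(108,437),(57,403)]
w=[ray(i,(x/4+370-.4,(y-325)/4+235-.4),.03) for x,y in g]; print("block",np.round(w,4).tolist(),np.mean(w,0))
S=lambda x,y:((x-560)/5+305-.4,(y-325)/5+280-.4)
w=[ray(j,S(x,y),.03) for x,y in((667,370),(718,378),(694,412),(622,400))]; print("block side",np.round(w,4).tolist(),np.mean(w,0))
E
```

```text
tool [[0.943, 0.333, -0.001], [0.333, -0.943, 0.001], [-0.0, -0.001, -1.0]]
cams [ 0.393 -0.031  1.176] [ 0.224 -1.27   0.651]
plate [[0.5416, 0.383, 0.012], [0.5923, -0.0211, 0.012], [0.494, -0.032, 0.012], [0.4389, 0.369, 0.012]] len [np.float64(0.407), np.float64(0.099), np.float64(0.405), np.float64(0.104)] yaw 97.48728300812866
origin [0.52909708 0.17633569 0.        ]
housing [-50.3 -18.8]
housing [-188.8  -18.5]
housing [-188.7   22.6]
housing [-50.8  22.1]
pad [178.1   1.3] [0.50461088 0.35277705 0.05      ]
grip [-11.9   0.3]
headfront top [37.5 -0.7]
ptr [-12.4  36. ] rider [29.4 54.2]
scale [111.1  37.3]
scale [-26.5  37.3]
scale [111.5  60.4]
scale [-23.3  61.3]
side pad [176.1   2.1] side grip top [-12.1   3.5] rider [32.7 53.4]
[[141 139 138 138 136 138 140 139 140 143 141 143 136 143 142 140 140 144
  139]
 [141 140 137 135 140 139 137 139 139 140 140 139 138 141 140 141 139 143
  144]
 [140 138 139 144 140 143 141 140 140 139 142 136 140 139 140 145 143 141
  139]
 [142 137 136 143 140 127 139 140 142 136 136 143 139 141 141 143 139 138
  139]
 [139 142 141 138 130 12
[... 704 characters left out ...]

 [140 137 139 140 141 137 135 112  86 107 142 101  87  89  86  88 118 132
  134]
 [137 137 136 136 138 136 133 131 129  98  91  90  87  88  87 104 138 137
  134]
 [138 142 135 133 133 132 135 134 130 130 132 128 119 114 123 129 134 136
  131]
 [138 139 137 134 133 135 133 133 134 132 129 135 137 132 139 136 136 133
  133]
 [132 135 133 139 137 129 133 133 132 127 131 136 139 136 133 136 137 129
  134]]
block [[0.5312, -0.2081, 0.03], [0.5169, -0.2381, 0.03], [0.4856, -0.2178, 0.03], [0.5062, -0.1888, 0.03]] [ 0.50995949 -0.21320374  0.03      ]
block side [[0.511, -0.1951, 0.03], [0.5308, -0.2063, 0.03], [0.5133, -0.2324, 0.03], [0.4859, -0.2165, 0.03]] [ 0.51025575 -0.2125684   0.03      ]
```

Block (0.510, −0.213), yaw about 57°, agrees in both views to 1 mm. Stand yaw is 97.5°, post at (0.504, 0.353), and the grip at home is about 190 mm behind the post, as it should be. The white machine in the side view is the one unknown for the approach, so I locate it by range.

```bash
python3 - <<'E'
from h import *
j=dict(np.load("side0.npz"))
for u,v in((365,150),(430,140),(500,160),(380,260),(470,260),(415,300),(530,230),(600,270),(620,400),(215,320)):
    z=j["range_z"][v,u]; p=np.linalg.inv(j["K"])@[u,v,1]*z; print((u,v),z.round(3),(j["R"].T@(p-j["t"])).round(3))
E
python3 -m inch '[[1,50,-34,0,0],[1,50,-34,0,0]]' 8
```

```text
(365, 150) 0.652 [ 0.426 -0.667  0.474]
(430, 140) 0.653 [ 0.497 -0.678  0.485]
(500, 160) 0.618 [ 0.553 -0.735  0.476]
(380, 260) 0.648 [ 0.431 -0.722  0.364]
(470, 260) 0.662 [ 0.534 -0.735  0.36 ]
(415, 300) 0.689 [ 0.481 -0.716  0.303]
(530, 230) 0.596 [ 0.565 -0.79   0.417]
(600, 270) 0.626 [ 0.652 -0.8    0.368]
(620, 400) 0.787 [ 0.775 -0.754  0.136]
(215, 320) 2.632 [ 0.324  1.021 -0.776]
time: 0.35
position: [0.2845, -0.5166, 0.2193]
tool_rot: [-3.096, -0.514, 0.005]
ft_force: [1.1, -0.6, 0.1]
grip_width: 0.998
```

```bash
python3 -m inch '[[1,54,-37,0,0],[1,54,-37,0,0],[1,54,-37,0,0],[1,54,-37,0,0],[1,54,-37,0,0]]'; python3 -m inch '[[1,30,-20,-30,0],[1,0,0,-30,0.18],[1,0,0,-30,0.18],[1,0,0,-30,0.18],[1,0,0,-5,0.18]]'
```

```text
time: 0.98
position: [0.4698, -0.2645, 0.2176]
tool_rot: [-3.096, -0.511, 0.007]
ft_force: [0.5, -0.8, 0.5]
grip_width: 1.004
time: 1.6
position: [0.4954, -0.2266, 0.3434]
tool_rot: [-3.073, 0.625, 0.017]
ft_force: [-0.3, 0.1, -1.0]
grip_width: 0.998
```

```bash
cat > go.py <<'E'
import sys,numpy as np
from bench import ctrl
from scipy.spatial.transform import Rotation as Ro
x,y,z,p=map(float,sys.argv[1:5]); s=ctrl.get_state(); M=Ro.from_rotvec(s["tool_rot"]).as_matrix()
d=M.T@(np.array([x,y,z])-s["position"]); psi=np.degrees(np.arctan2(M[1,0],M[0,0]))
tw=-((p-psi+180)%360-180)
print("t",s["time"],"psi",psi.round(2),"tilt",np.degrees(np.arccos(-M[2,2])).round(2),"tool shift mm",(d*1e3).round(1),"twist",np.radians(tw).round(3),"F",np.round(s["ft_force"],1),"w",s["grip_width"],"q",np.round(s["joint_positions"],2))
E
python3 go.py .510 -.213 .006 -33
```

```text
t 1.6 psi -23.0 tilt 0.72 tool shift mm [ 12.1 -17.  337.3] twist 0.174 F [-0.3  0.1 -1. ] w 0.9983527601777149 q [ 0.72  0.09 -0.37  1.49  0.03  1.58 -1.62]
```

```bash
python3 -m inch '[[1,12,-17,55,0.174],[1,0,0,60,0],[1,0,0,60,0],[1,0,0,60,0],[1,0,0,20,0]]'; python3 go.py .510 -.213 .006 -33
```

```text
time: 2.22
position: [0.5132, -0.2143, 0.0833]
tool_rot: [-3.005, 0.903, 0.008]
ft_force: [-0.1, -0.0, -0.3]
grip_width: 0.999
t 2.225 psi -33.44 tilt 0.35 tool shift mm [-3.   0.8 77.3] twist -0.008 F [-0.1 -0.  -0.3] w 0.9991006535604149 q [ 0.68  0.26 -0.37  1.83  0.1   1.07 -1.89]
```

Descend, squeeze, open, rise clear enough to turn, then squeeze the other way.

```bash
python3 -m inch '[[1,-3,1,40,0],[1,0,0,30,0],[1,0,0,7,0],[-0.1,0,0,0,0],[-0.3,0,0,0,0]]' 6;  python3 -m inch '[[-0.4,0,0,0,0],[-0.4,0,0,0,0],[-0.4,0,0,0,0]]'; python3 go.py .510 -.213 .006 -33
```

```text
time: 2.85
position: [0.5081, -0.2125, 0.0025]
tool_rot: [-3.005, 0.902, 0.014]
ft_force: [-0.0, 0.9, -0.9]
grip_width: 0.852
time: 3.22
position: [0.5101, -0.2134, 0.0053]
tool_rot: [-3.005, 0.903, 0.006]
ft_force: [0.4, 0.3, 0.3]
grip_width: 0.521
t 3.225 psi -33.45 tilt 0.31 tool shift mm [-0.3 -0.3 -0.7] twist -0.008 F [0.4 0.3 0.3] w 0.5210028663110741 q [ 0.66  0.35 -0.36  1.9   0.15  0.92 -1.92]
```

```bash
python3 -m inch '[[-0.4,0,0,0,0],[-0.4,0,0,0,0],[-0.4,0,0,0,0]]'; python3 -m inch '[[0.6,0,0,0,0],[0.9,0,0,0,0],[1,0,0,0,0],[1,0,0,-35,0],[1,0,0,-10,-0.17]]'
```

```text
time: 3.6
position: [0.5102, -0.2135, 0.0055]
tool_rot: [-3.006, 0.903, 0.006]
ft_force: [-0.1, -0.3, -0.6]
grip_width: 0.412
time: 4.22
position: [0.5093, -0.2131, 0.0503]
tool_rot: [-3.072, 0.638, 0.01]
ft_force: [0.2, 0.0, 0.3]
grip_width: 0.901
```

```bash
python3 -m inch '[[1,0,0,0,-0.18],[1,0,0,0,-0.18],[1,0,0,0,-0.18],[1,0,0,0,-0.18],[1,0,0,0,-0.18]]';python3 -m inch '[[1,0,0,0,-0.18],[1,0,0,0,-0.18],[1,0,0,0,-0.18]]'; python3 go.py .510 -.213 .006 57
```

```text
time: 4.85
position: [0.51, -0.2136, 0.0518]
tool_rot: [-3.031, -0.808, 0.003]
ft_force: [-0.3, -0.0, 0.5]
grip_width: 0.999
time: 5.22
position: [0.5099, -0.2136, 0.0518]
tool_rot: [-2.691, -1.612, 0.001]
ft_force: [0.7, 1.3, -0.3]
grip_width: 0.997
t 5.225 psi 61.85 tilt 0.29 tool shift mm [ 0.5  0.  45.8] twist 0.085 F [ 0.7  1.3 -0.3] w 0.9971439281207166 q [ 0.89  0.33 -0.62  1.86  0.22  1.02 -0.31]
```

```bash
python3 -m inch '[[1,0,0,0,0.092],[1,0,0,40,0],[1,0,0,6,0],[0,0,0,0,0],[-0.4,0,0,0,0]]' 6; python3 -m inch '[[-0.4,0,0,0,0],[-0.4,0,0,0,0],[-0.4,0,0,0,0],[-0.4,0,0,0,0],[-0.4,0,0,0,0]]' 6; python3 -m inch '[[-0.4,0,0,0,0],[-0.4,0,0,0,0]]' 25; python3 go.py .5102 -.2135 .006 56.5
```

```text
time: 5.85
position: [0.5114, -0.2144, 0.0073]
tool_rot: [-2.766, -1.486, -0.002]
ft_force: [-0.6, -0.1, 0.1]
grip_width: 0.847
time: 6.48
position: [0.512, -0.2145, 0.0094]
tool_rot: [-2.767, -1.487, -0.002]
ft_force: [-0.4, -0.2, -1.1]
grip_width: 0.411
time: 6.72
position: [0.512, -0.2145, 0.0094]
tool_rot: [-2.767, -1.487, -0.002]
ft_force: [-1.1, 0.2, 2.2]
grip_width: 0.411
t 6.725 psi 56.5 tilt 0.09 tool shift mm [-0.2 -2.1  3.4] twist -0.0 F [-1.1  0.2  2.2] w 0.4110899184778106 q [ 0.85  0.39 -0.58  1.89  0.26  0.94 -0.44]
```

```bash
python3 -m inch '[[-0.4,0,0,-50,0],[-0.4,0,0,-50,-0.18],[-0.4,0,0,-50,-0.18],[-0.4,0,0,0,-0.18],[-0.4,0,0,0,-0.17]]'; python3 go.py .5046 .353 .16 97.5
```

```text
time: 7.35
position: [0.5108, -0.2151, 0.161]
tool_rot: [-2.05, -2.377, -0.001]
ft_force: [0.1, 0.6, -3.0]
grip_width: 0.413
t 7.35 psi 98.46 tilt 0.15 tool shift mm [562.8  77.5   2.3] twist 0.017 F [ 0.1  0.6 -3. ] w 0.4128147445622579 q [ 1.    0.23 -0.74  1.75  0.16  1.23  0.37]
```

```bash
python3 -m inch '[[-0.4,55,8,0,0],[-0.4,55,8,0,0],[-0.4,55,8,0,0],[-0.4,55,8,0,0],[-0.4,55,8,0,0]]';python3 -m inch '[[-0.4,55,8,0,0],[-0.4,55,8,0,0],[-0.4,55,8,0,0],[-0.4,40,6,0,0],[-0.4,20,3,0,0]]'; python3 go.py .5046 .353 .10 97.5
```

```text
time: 7.98
position: [0.5109, 0.0629, 0.1593]
tool_rot: [2.065, 2.367, 0.001]
ft_force: [0.5, 0.5, -2.1]
grip_width: 0.412
time: 8.6
position: [0.5112, 0.3, 0.1571]
tool_rot: [2.061, 2.37, 0.004]
ft_force: [0.2, -0.2, -2.8]
grip_width: 0.412
t 8.6 psi 97.99 tilt 0.14 tool shift mm [53.3  0.7 57.1] twist 0.009 F [ 0.2 -0.2 -2.8] w 0.41156190944465365 q [ 0.22  0.4  -0.98  1.66  0.34  1.27 -0.69]
```

```bash
python3 -m inch '[[-0.4,30,0,0,0],[-0.4,18,0,20,0],[-0.4,5,0,30,0.009],[-0.4,0,0,12,0]]'; python3 go.py .5046 .353 .0594 97.5; python3 - <<'E'
from bench import ctrl
from h import *
o=[]
for n,(x0,y0,x1,y1),f in(("top",(110,225,210,300),4),("side",(235,175,335,240),4)):
    i=ctrl.get_image(n); np.savez(f"{n}1.npz",**i); o.append(cv2.resize(i["color"][y0:y1,x0:x1],None,fx=f,fy=f,interpolation=cv2.INTER_CUBIC))
h=300; o=[cv2.copyMakeBorder(a,0,h-a.shape[0],0,0,cv2.BORDER_CONSTANT) for a in o]
cv2.imwrite("pics/p1.png",np.hstack(o)[...,::-1])
E
```

```text
time: 9.1
position: [0.5032, 0.3572, 0.0919]
tool_rot: [-2.067, -2.364, -0.006]
ft_force: [-0.0, -0.1, -2.9]
grip_width: 0.412
t 9.1 psi 97.66 tilt 0.23 tool shift mm [-4.4  0.8 32.5] twist 0.003 F [-0.  -0.1 -2.9] w 0.4119358730842115 q [ 0.07  0.51 -0.93  1.67  0.44  1.18 -0.84]
```

View pics/p1.png

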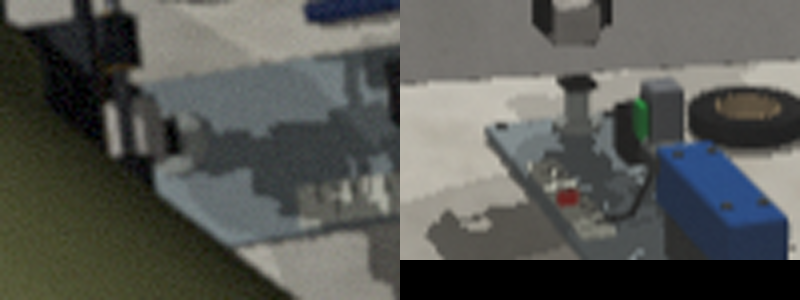

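```bash
cat > fit.py <<'E'
from h import *
def cub(c,yaw,sx,sy,z0,z1):
    a=np.radians(yaw);e=np.array([np.cos(a),np.sin(a)]);f=np.array([-e[1],e[0]])
    return [np.r_[c[:2]+u*sx/2*e+v*sy/2*f,z] for u in(-1,1) for v in(-1,1) for z in(z0,z1)]
def hullc(i,pts):
    m=np.zeros((480*8,640*8),np.uint8); h=cv2.convexHull(np.float32([proj(i,p) for p in pts])); cv2.fillConvexPoly(m,np.int32(h*8+4),1)
    M=cv2.moments(m,True); return np.array([M["m10"],M["m01"]])/M["m00"]/8-.5+1/16, M["m00"]/64
E
python3 - <<'E'
from fit import *
rows=[];rhs=[]
c=np.array([.5046,.353])
for n,(x0,y0,x1,y1) in(("top",(140,250,156,268)),("side",(266,186,290,204))):
    i=dict(np.load(n+"0.npz")); V=i["color"].max(2).astype(int); m=np.zeros(V.shape,bool); m[y0:y1,x0:x1]=V[y0:y1,x0:x1]<62
    a,cc,l=max(blobs(m,4),key=lambda b:b[0]); p,A=hullc(i,cub(c,97.5,.024,.024,.044,.05))
    J=np.array([(hullc(i,cub(c+d,97.5,.024,.024,.044,.05))[0]-p)/.01 for d in np.eye(2)*.01]).T
    print(n,a,A.round(1),cc,p.round(2),"own fix mm",(np.linalg.solve(J,cc-p)*1e3).round(1)); rows.append(J);rhs.append(cc-p)
    print(V[y0:y1,x0:x1])
d=np.linalg.lstsq(np.vstack(rows),np.hstack(rhs),rcond=None)[0]; print("pad",c+d)
# block in side1
j=dict(np.load("side1.npz")); print(j["color"][173:188,264:292].mean(2).astype(int))
b=np.array([.5032,.3572]); z=.0919-.0094; print("block hull corners",[proj(j,p).round(1).tolist() for p in cub(b,97.66,.036,.036,z,z+.03)])
E
```

```text
Traceback (most recent call last):
AttributeError: 'float' object has no attribute 'round'
```

```bash
python3 - <<'E'
from fit import *
np.set_printoptions(linewidth=200)
rows=[];rhs=[]
c=np.array([.5046,.353])
for n,(x0,y0,x1,y1) in(("top",(140,250,156,268)),("side",(266,186,290,204))):
    i=dict(np.load(n+"0.npz")); V=i["color"].max(2).astype(int); m=np.zeros(V.shape,bool); m[y0:y1,x0:x1]=V[y0:y1,x0:x1]<62
    a,cc,l=max(blobs(m,4),key=lambda b:b[0]); p,A=hullc(i,cub(c,97.5,.024,.024,.044,.05))
    J=np.array([(hullc(i,cub(c+d,97.5,.024,.024,.044,.05))[0]-p)/.01 for d in np.eye(2)*.01]).T
    print(n,a,A,cc,p.round(2),"own fix mm",(np.linalg.solve(J,cc-p)*1e3).round(1)); rows.append(J);rhs.append(cc-p)
    print(V[y0:y1,x0:x1])
d=np.linalg.lstsq(np.vstack(rows),np.hstack(rhs),rcond=None)[0]; print("pad",c+d)
j=dict(np.load("side1.npz")); print(j["color"][173:188,264:292].mean(2).astype(int))
b=np.array([.5032,.3572]); z=.0919-.0094; print("block hull corners",[proj(j,p).round(1).tolist() for p in cub(b,97.66,.036,.036,z,z+.03)])
E
```

```text
top 103 124.984375 [149.11650485 259.23300971] [149.44 259.75] own fix mm [1.2 0.8]
[[148 144 124  98  75  60  56  71  99 113 111 106 104 115 113 115]
 [148 142 117 110  89  79  81  89 102 108 104 101 101 107 112 112]
 [149 141 122 109 100  92  98  96 105 101 103 101  97  94 102 104]
 [152 143 117  99  97  95  95 100  99 101 103  99  83  86 110 117]
 [153 152 129  99  86  79  79  79  75  68  72  77  55  62 107 125]
 [156 153 127  85  62  43  48  48  44  34  33  38  28  44  86 127]
 [155 154 136  79  28  25  19  30  27  26  26  17  19  32  74 116]
 [157 158 140  83  33  16  17  21  29  23  22  23  20  29  52  93]
 [154 154 146  97  46  19  26  16  23  20  15  17  19  22  39  66]
 [154 154 147 110  54  15  19  30  25  28  23  25  28  19  34  57]
 [157 156 150 120  58  19  19  17  28  23  24  27  33  16  33  53]
 [151 151 149 125  60  23  12  28  23  26  28  26  29  20  34  52]
 [157 152 150 124  61  31  21  22  24  23  11  17  23  15  24  55]
 [155 157 147 124  74  25  15  16  14  32  32  36  46  51  63  74]
 [157 158 147 124  76  43  40  49  57  62  66  81  96 107 112 110]
 [158 153 1
[... 3244 characters left out ...]
15  86  45  58  72  88  90  86  87  85  85  86  86  87  86  86 113 113 114 115 114 113 113]
 [114 115 115 115 115 114 114  88  71  80  88  88  87  86  85  86  85  86  85  84  85 112 115 117 114 116 116 114]
 [113 115 115 116 114 114 114 113  93  72  87  89  87  86  86  86  86  77  75  68  98 113 117 116 115 116 116 115]
 [117 116 116 114 115 114 113 113 115  93 101 101 101 102 101 102 100  94  92  87 113 115 116 115 115 116 115 115]
 [118 118 116 114 114 113 114 114 114 114 114 115 115 116 116 116 116 116 115 115 115 115 114 115 115 116 115 117]]
block hull corners [[285.9, 185.2], [285.9, 175.5], [274.2, 186.4], [274.1, 176.7], [282.2, 181.4], [282.1, 171.9], [270.6, 182.6], [270.5, 173.0]]
```

```bash
python3 go.py .507 .354 .066 97.5; python3 -m inch '[[-0.4,-3,-4,16,0.003],[-0.4,0,0,6,0]]'; python3 go.py .507 .354 .066 97.5;  python3 - <<'E'
from bench import ctrl
from fit import *
s=ctrl.get_state(); c=np.array(s["position"]); z=c[2]-.0094; print(c,z); o=[]
for n,(x0,y0,x1,y1),f in(("top",(130,240,170,280),10),("side",(259,170,299,210),10)):
    i=ctrl.get_image(n); np.savez(f"{n}2.npz",**i); a=cv2.resize(i["color"][y0:y1,x0:x1],None,fx=f,fy=f,interpolation=cv2.INTER_NEAREST)
    for q,col in((cub(c,97.5,.036,.036,z,z+.03),(255,0,0)),(cub(np.array([.5054,.3537]),97.5,.024,.024,.044,.05),(0,255,0))):
        P=[np.int32((proj(i,p)-[x0,y0]+.5)*f) for p in q]
        for k in range(8):
            for m in(1,2,4):
                if not k&m: cv2.line(a,P[k].tolist(),P[k|m].tolist(),col,1)
    o.append(cv2.convertScaleAbs(a,alpha=1.5))
cv2.imwrite("pics/p2.png",np.hstack(o)[...,::-1])
E
```

```text
t 9.2 psi 97.6 tilt 0.22 tool shift mm [-3.   2.9 26.5] twist 0.002 F [-0.3 -0.1 -2.3] w 0.4108058514974709 q [ 0.07  0.51 -0.93  1.67  0.44  1.18 -0.84]
time: 9.45
position: [0.5015, 0.3523, 0.0709]
tool_rot: [2.075, 2.358, 0.01]
ft_force: [1.0, -0.0, -2.6]
grip_width: 0.413
t 9.45 psi 97.31 tilt 0.36 tool shift mm [1.  5.6 5. ] twist -0.003 F [ 1.  -0.  -2.6] w 0.41317199345373806 q [ 0.07  0.52 -0.92  1.7   0.46  1.14 -0.86]
[0.50152605 0.35230941 0.07093055] 0.061530548529097416
```

View pics/p2.png

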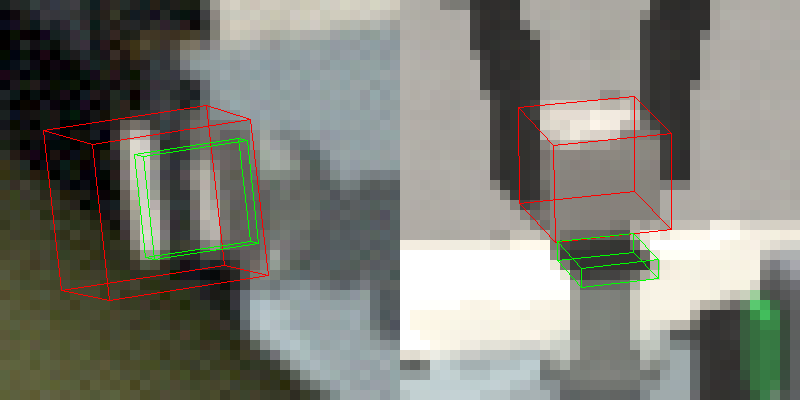

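```bash
python3 - <<'E'
import numpy as np
np.set_printoptions(linewidth=200)
i=np.load("top2.npz")["color"]; print("cols 141-160, rows 247-270"); print(i[247:271,141:161].mean(2).astype(int)); print("blue-red"); print((i[247:271,141:161,2].astype(int)-i[247:271,141:161,0]))
E
python3 -m inch '[[-0.4,1,5,0,0]]'; python3 go.py .507 .354 .066 97.5
```

```text
cols 141-160, rows 247-270
[[ 20  12   6  28  36  39  39  59  78  90 102 110 103 105 102 105 100 104 108 103]
 [  8  19  15  23  36  36  37  22  35  70 102 104 104 103 107 105 101 107 105 101]
 [ 24  18   2  25  37  41  29  26  21  67  98 107 107 104 106 106 103 101 104 101]
 [ 22  25   4  28  40  44  35  21  36  69  94 102 109 106 105 104 103 106 102 106]
 [ 23  23  32  32  37  46  40  45  61  73  91  94  96 106 104 108 104 104 107 104]
 [ 23  58  74  69  36  42  37  50  69  75  75  77  81  84 101 106 105  99 103 103]
 [ 35  82 119 111  62  40  31  48  68  74  74  65  66  74  93 107  94  85  88  97]
 [ 37  90 142 133  77  28  31  42  66  72  66  64  60  70  90 112 105  99  80  77]
 [ 29  85 140 141  84  45  31  36  66  81  71  67  64  67  80 109 112 106  83  64]
 [ 18  79 139 139  95  47  33  49  82 103  83  68  64  63  78 104 111 107  91  71]
 [ 20  81 136 134  94  44  34  54  94 116  93  66  59  62  71  89  89  87  83  71]
 [ 19  75 129 133  95  47  34  48  89 116  97  64  65  64  63  71  67  77  68  65]
 [  5  63 119 136 101  49  33  34  74 118  97  73  64  62  67  63  70  75  66
[... 2504 characters left out ...]
]
 [-13  -9 -12  -7 -12 -12   0  -2   4   6   4   1  -5   0  -9  -1   2  -1   0   4]
 [-14 -12  -7 -14 -14   0  -7   3  10   4   3  -4  -1  -2  -6  -1   1   2  10  10]
 [-16 -15 -11 -14 -15  -9  -8  -2  -4   8   1   0   2   2   4   7   7   9  10  10]
 [ -9 -16 -17 -12 -16 -21 -13 -11  -5   2  -3  -2   2  11   9  10  10  11  12  12]
 [-16 -14 -13 -13 -12 -18 -15 -15  -6  -5   0  -4   4   9  15  15  11   5   9  14]]
time: 9.68
position: [0.5072, 0.3549, 0.0722]
tool_rot: [2.074, 2.358, 0.013]
ft_force: [0.5, -0.4, -1.6]
grip_width: 0.412
t 9.675 psi 97.33 tilt 0.49 tool shift mm [-0.9 -0.3  6.2] twist -0.003 F [ 0.5 -0.4 -1.6] w 0.41186717894097724 q [ 0.06  0.53 -0.92  1.68  0.46  1.15 -0.85]
```

```bash
python3 -m inch '[[-0.4,-1,0,7,-0.003],[-0.4,0,0,0,0]]'; python3 go.py .5075 .3537 .0594 97.5
```

```text
time: 9.93
position: [0.5085, 0.3542, 0.0654]
tool_rot: [2.071, 2.36, 0.015]
ft_force: [-0.5, 0.5, -2.8]
grip_width: 0.413
t 9.925 psi 97.47 tilt 0.57 tool shift mm [-0.4 -1.1  6. ] twist -0.001 F [-0.5  0.5 -2.8] w 0.4128775326570998 q [ 0.06  0.54 -0.91  1.69  0.47  1.14 -0.85]
```

```bash
python3 -m inch '[[-0.4,-0.5,-1,4,0],[-0.4,0,0,0,0]]'; python3 go.py .5075 .3537 .0594 97.5; python3 - <<'E'
from bench import ctrl
import numpy as np
np.set_printoptions(linewidth=200)
i=ctrl.get_image("side"); np.savez("side3.npz",**i); print(i["color"][183:202,268:292].mean(2).astype(int))
E
```

```text
time: 10.18
position: [0.5074, 0.3536, 0.0611]
tool_rot: [2.071, 2.36, 0.015]
ft_force: [0.4, -1.0, -3.1]
grip_width: 0.409
t 10.175 psi 97.47 tilt 0.57 tool shift mm [0.  0.1 1.7] twist -0.0 F [ 0.4 -1.  -3.1] w 0.40921554781848063 q [ 0.06  0.54 -0.91  1.7   0.47  1.13 -0.86]
[[115 114  43  30  32  34  54 126 131 131 131 132 114 122 131 116  65  35  33  34  31  29 110 113]
 [116 115  42  33  31  34  62 140 146 145 145 149 150 155 155 152 121  51  33  34  29  29 111 114]
 [115 114  43  32  32  34  44 138 145 143 156 158 159 158 155 124 119  71  44  34  30  29 109 115]
 [115 114  42  30  31  32  33 122 137 142 148 141 138 132 129  88  85  83  62  38  31  29 110 114]
 [115 114  43  31  31  34  32  88 114 121 111 104 102  93  91  89  90  89  71  38  30  31 109 115]
 [114 115  43  33  31  34  35  78  89  89  90  88  89  90  89  91  89  90  71  38  30  30 111 117]
 [116 115  43  32  33  33  34  79  89  89  88  87  89  86  86  88  87  88  79  38  30  29 112 116]
 [114 114  44  33  31  32  35  78  89  88  85  87  85  85  86  85  86  86  85  41  30  30 110 117]
 [115 114  84  37  30  34  35
[... 360 characters left out ...]
6 176]
 [187 187 185 185 185 185  95  75  89  89  88  87  85  80  77  72 100 114 126 170 173 173 173 161]
 [185 185 185 184 183 184 151  89  70  68  67  66  66  55  52  43 116 147 156 159 158 157 159 160]
 [184 185 183 183 183 184 184 152  69  44  47  44  43  49  70 109 137 157 158 159 157 157 158 160]
 [185 185 184 185 185 185 186 186 101  67  69  72  68  73 115 156 158 160 159 158 159 160 158 159]
 [187 187 187 186 187 188 188 176 107  84  83  85  83  81 134 158 159 160 161 162 159 160 159 144]
 [174 175 175 174 175 175 175 161 103  83  85  86  84  81 133 158 161 160 160 161 145 119 115  90]
 [161 160 159 158 159 160 159 159 103  86  86  86  85  81 132 159 159 159 159 160 111  43  33  33]]
```

```bash
python3 -m inch '[[-0.4,0,-0.4,1.5,0],[-0.4,0,0,0.5,0]]'; python3 go.py .507 .3537 .0594 97.5
```

```text
time: 10.48
position: [0.5072, 0.354, 0.0596]
tool_rot: [2.071, 2.36, 0.017]
ft_force: [-0.7, -0.7, -1.6]
grip_width: 0.409
t 10.475 psi 97.49 tilt 0.62 tool shift mm [-0.3 -0.2  0.2] twist -0.0 F [-0.7 -0.7 -1.6] w 0.4087916477050729 q [ 0.06  0.54 -0.91  1.7   0.47  1.12 -0.86]
```

```bash
python3 -m inch '[[-0.4,-0.3,0,1,0],[-0.4,0,0,0.5,0]]'; python3 go.py .507 .3537 .0594 97.5
```

```text
time: 10.72
position: [0.5072, 0.354, 0.0596]
tool_rot: [2.07, 2.36, 0.017]
ft_force: [-1.6, -0.6, 2.1]
grip_width: 0.416
t 10.725 psi 97.5 tilt 0.63 tool shift mm [-0.3 -0.2  0.2] twist -0.0 F [-1.6 -0.6  2.1] w 0.41562821378742626 q [ 0.06  0.54 -0.91  1.7   0.47  1.12 -0.86]
```

```bash
python3 -m inch '[[0,0,0,0,0],[0.3,0,0,0,0],[0.6,0,0,0,0],[0.6,0,0,0,0]]'; python3 -m inch '[[0.6,0,0,-30,0],[0.6,0,0,-50,0],[0.6,-50,0,-20,0],[0.6,-60,0,0,0],[0.6,-60,0,0,0]]'; python3 go.py .531 .164 .16 97.5;  python3 - <<'E'
from bench import ctrl
from h import *
o=[]
for n,(x0,y0,x1,y1),f in(("top",(130,235,190,295),6.6),("side",(255,175,315,235),6.6)):
    i=ctrl.get_image(n); np.savez(f"{n}4.npz",**i); o.append(cv2.resize(i["color"][y0:y1,x0:x1],None,fx=f,fy=f,interpolation=cv2.INTER_CUBIC))
cv2.imwrite("pics/p4.png",cv2.convertScaleAbs(np.hstack(o)[...,::-1],alpha=1.3))
E
```

```text
time: 11.22
position: [0.5084, 0.3549, 0.0601]
tool_rot: [2.07, 2.36, 0.022]
ft_force: [-0.2, -0.2, -0.1]
grip_width: 0.748
time: 11.85
position: [0.5287, 0.1886, 0.1618]
tool_rot: [2.056, 2.375, 0.027]
ft_force: [1.4, -0.6, -1.0]
grip_width: 0.797
t 11.85 psi 98.23 tilt 0.99 tool shift mm [-24.7  -1.3   1.5] twist 0.013 F [ 1.4 -0.6 -1. ] w 0.796930564273787 q [ 0.48  0.3  -1.    1.74  0.26  1.23 -0.44]
```

View pics/p4.png

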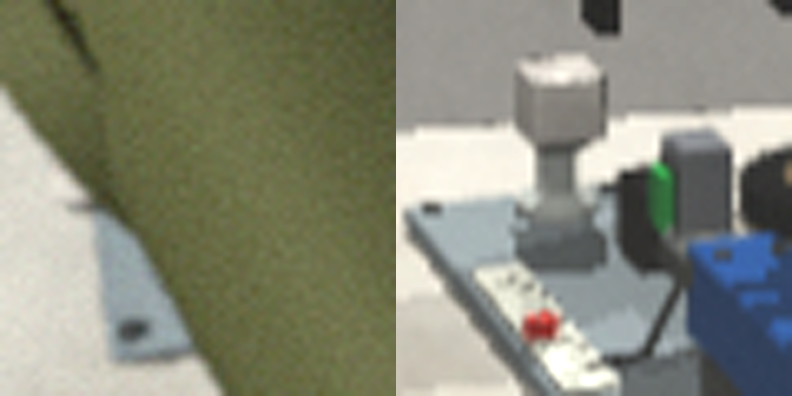

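```bash
python3 -m inch '[[0.6,-60,0,0,0],[0.6,-60,0,0,0],[0.6,-60,0,0,0],[0.6,-60,0,0,0],[0.6,-30,0,0,0]]'; python3 - <<'E'
from bench import ctrl
from fit import *
o=[]; R=[];Q=[]; c=np.array([.507,.3537])
for n,(x0,y0,x1,y1),f in(("top",(130,240,190,280),6.6),("side",(255,175,315,215),6.6)):
    i=ctrl.get_image(n); np.savez(f"{n}5.npz",**i)
    a=cv2.resize(i["color"][y0:y1,x0:x1],None,fx=f,fy=f,interpolation=cv2.INTER_NEAREST)
    for q,col in((cub(c,97.5,.036,.036,.05,.08),(255,0,0)),):
        P=[np.int32((proj(i,p)-[x0,y0]+.5)*f) for p in q]
        for k in range(8):
            for m in(1,2,4):
                if not k&m: cv2.line(a,P[k].tolist(),P[k|m].tolist(),col,1)
    o.append(a)
cv2.imwrite("pics/p5.png",np.hstack(o)[...,::-1])
E
```

```text
time: 12.58
position: [0.5665, -0.0852, 0.1601]
tool_rot: [2.064, 2.359, 0.024]
ft_force: [-0.0, 1.0, 0.4]
grip_width: 0.798
```

View pics/p5.png

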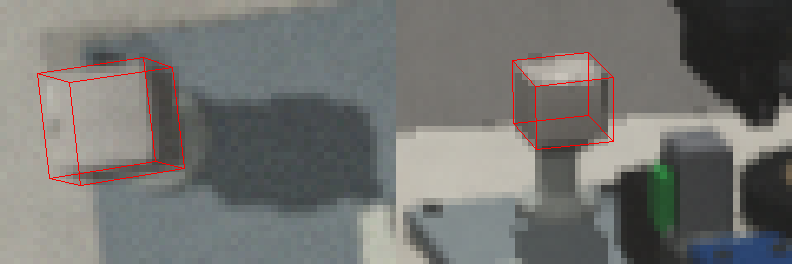

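```bash
python3 - <<'E'
from fit import *
np.set_printoptions(linewidth=220)
i=np.load("top5.npz")["color"]; print("top cols 133-161 rows 246-270"); print(i[246:271,133:162].mean(2).astype(int)); print((i[246:271,133:162,2].astype(int)-i[246:271,133:162,0]))
j=np.load("side5.npz")["color"]; print("side cols 270-290 rows 180-204"); print(j[180:204,270:290].mean(2).astype(int))
E
```

```text
top cols 133-161 rows 246-270
[[158 153 155 139 134 134 135 135 129 118 108 106 102 107 110 107 100 101 101 103 111 118 116 117 118 114 117 121 121]
 [160 161 157 141 138 135 133 132 127 113  97  95  90  98 103 101 101 104 105 104 102 110 114 119 119 118 120 122 119]
 [161 157 158 142 134 134 135 133 128 109  90  69  64  70  75  86 106 106  95  98 101 103 110 118 117 114 117 117 121]
 [161 161 156 151 137 134 134 134 128 118  95  77  71  84  88 100 122 129 109  94  90  99 106 118 121 119 121 121 123]
 [159 159 161 156 137 139 139 135 140 135 127 128 125 131 129 134 142 142 124  86  79  82  93 106 115 118 120 123 116]
 [161 155 157 154 151 152 155 157 155 152 152 155 155 153 146 150 146 148 132  85  70  71  75 100 117 122 120 116 122]
 [160 162 158 160 169 169 164 162 162 162 161 158 155 155 153 150 153 148 134  93  69  66  73  94 116 118 119 126 122]
 [160 158 159 163 179 168 166 165 161 164 159 159 155 156 149 153 149 148 136  98  73  68  69  81 103 105 102 108 117]
 [162 161 160 167 182 172 168 170 161 162 162 162 159 154 155 151 149 149 141 106  75  69  69  85 113 105  88  95 105]
[... 6205 characters left out ...]
93  92  93  90 102 112 180 185 185]
 [184 183 183 185 164 120  90  85  78  77  77  72  71  70 113 151 160 181 185 184]
 [183 183 183 184 184 163  85  62  56  57  56  57  80 129 161 184 185 184 184 183]
 [184 184 185 186 186 186 102  69  69  71  71  74 132 183 184 186 186 186 185 185]
 [186 188 187 187 187 187 114  86  86  86  84  81 153 185 186 187 187 186 187 186]
 [186 187 187 188 187 186 113  87  87  87  86  83 153 185 187 187 186 187 169 139]
 [185 185 185 185 186 187 118  88  88  88  86  82 153 184 184 185 185 185 129  51]
 [187 186 187 185 185 182 121  94  87  88  86  83 142 178 168 164 142 141  81  40]
 [186 188 186 185 175 172 118 102  89  87  87  82 130 154 142 118  59  59  47  38]]
```

```bash
python3 - <<'E'
from fit import *
t=dict(np.load("top5.npz")); s=dict(np.load("side5.npz")); c=np.array([.507,.3537])
def edges(i,pts,row=None,col=None):
    h=cv2.convexHull(np.float32([proj(i,p) for p in pts]))[:,0]; o=[]
    k=1 if row is not None else 0; v=row if k else col
    for a,b in zip(h,np.roll(h,-1,0)):
        if (a[k]-v)*(b[k]-v)<0: o.append(a[1-k]+(v-a[k])/(b[k]-a[k])*(b[1-k]-a[1-k]))
    return np.sort(o).round(2)
print("side post axis",[proj(s,[*c,z]).round(2) for z in(.05,.03,.02)])
h=np.array([proj(s,p) for p in cub(c,97.5,.036,.036,.05,.08)]); print("side block hull u",h[:,0].min(),h[:,0].max(),"obs 272.5 286.55")
h=np.array([proj(s,p) for p in cub(c,97.5,.024,.024,.044,.05)]); print("side pad hull u",h[:,0].min(),h[:,0].max(),"obs 273.9 284.0")
print("top blk col145",edges(t,cub(c,97.5,.036,.036,.08,.08001),col=145),"obs 249.85 264.7; hull",edges(t,cub(c,97.5,.036,.036,.05,.08),col=145))
print("top blk row258 top face",edges(t,cub(c,97.5,.036,.036,.08,.08001),row=254),"obs 136.25 152.0; hull",edges(t,cub(c,97.5,.036,.036,.05,.08),row=254),"obs r 156.1")
print("pad col148 hull",edges(t,cub(c,97.5,.024,.024,.044,.05),col=148),"obs 254.2 264.0","row 258 hull",edges(t,cub(c,97.5,.024,.024,.044,.05),row=258))
E
```

```text
side post axis [array([279.8 , 194.54]), array([279.85, 200.83]), array([279.88, 203.95])]
side block hull u 272.1190292848991 287.42918142827915 obs 272.5 286.55
side pad hull u 274.75788918638347 284.8856274445023 obs 273.9 284.0
top blk col145 [249.13 265.28] obs 249.85 264.7; hull [249.13 267.03]
top blk row258 top face [135.59 151.95] obs 136.25 152.0; hull [135.59 156.16] obs r 156.1
pad col148 hull [253.45 264.28] obs 254.2 264.0 row 258 hull [143.34 154.8 ]
```

```bash
python3 -m inch '[[0.6,55,0,0,0],[0.6,55,0,0,0],[0.6,55,0,0,0],[0.6,50,0,0,0],[0.6,25,0,0,0]]' 25; python3 go.py .5305 .1656 .0693 97.5
```

```text
time: 13.3
position: [0.5341, 0.1617, 0.1616]
tool_rot: [2.071, 2.354, 0.028]
ft_force: [0.3, -0.6, -0.2]
grip_width: 0.802
t 13.3 psi 97.34 tilt 1.09 tool shift mm [ 3.7 -4.7 92.3] twist -0.003 F [ 0.3 -0.6 -0.2] w 0.8019066843544208 q [ 0.53  0.28 -1.    1.75  0.25  1.22 -0.41]
```

```bash
python3 -m inch '[[0.6,3.5,-4.5,10,-0.003],[0.6,0,0,25,0],[0.6,0,0,10,0]]'; python3 go.py .5305 .1656 .0693 97.5; python3 - <<'E'
from bench import ctrl
from h import *
i=ctrl.get_image("side"); cv2.imwrite("pics/p6.png",cv2.resize(i["color"][165:255,255:345],None,fx=5,fy=5,interpolation=cv2.INTER_CUBIC)[...,::-1])
E
```

```text
time: 13.68
position: [0.5279, 0.1686, 0.1151]
tool_rot: [2.058, 2.365, 0.029]
ft_force: [-0.2, -0.9, 0.1]
grip_width: 0.8
t 13.675 psi 97.94 tilt 1.12 tool shift mm [-3.6  1.3 45.8] twist 0.008 F [-0.2 -0.9  0.1] w 0.7997415263814451 q [ 0.49  0.33 -0.98  1.81  0.3   1.14 -0.45]
```

View pics/p6.png

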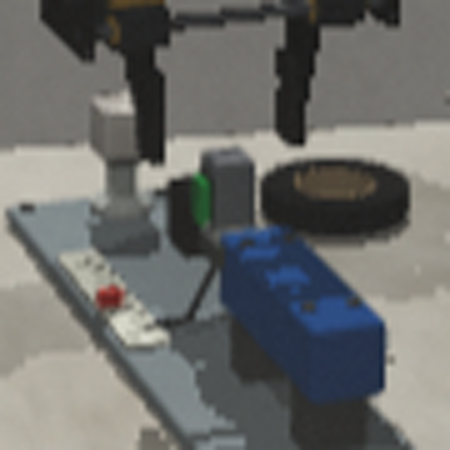

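The fingers straddle the grip: tips at crop x 150 and 292, grip and button at 195–255. Descending.

```bash
python3 -m inch '[[0.6,-3.5,1.3,20,0.008],[0.6,0,0,20,0],[0.6,0,0,5,0]]'; python3 go.py .5305 .1656 .0693 97.5
```

```text
time: 14.1
position: [0.5311, 0.1632, 0.0667]
tool_rot: [2.072, 2.352, 0.027]
ft_force: [0.4, 0.1, 0.5]
grip_width: 0.801
t 14.1 psi 97.23 tilt 1.08 tool shift mm [ 2.5 -0.2 -2.6] twist -0.005 F [0.4 0.1 0.5] w 0.8007419907174014 q [ 0.46  0.39 -0.94  1.86  0.36  1.06 -0.5 ]
```

```bash
python3 -m inch '[[0.6,2,0,-2.5,-0.004],[0.2,0,0,0,0],[-0.2,0,0,0,0],[-0.5,0,0,0,0],[-0.7,0,0,0,0]]' 25; python3 -m inch '[[-0.7,0,0,0,0],[-0.7,0,0,0,0],[-0.7,0,0,0,0]]' 25; python3 go.py .5305 .1656 .0693 97.5
```

```text
time: 14.72
position: [0.5318, 0.166, 0.0706]
tool_rot: [2.066, 2.356, 0.03]
ft_force: [-0.0, -0.0, 0.3]
grip_width: 0.43
time: 15.1
position: [0.5313, 0.166, 0.0704]
tool_rot: [2.067, 2.356, 0.029]
ft_force: [0.7, 0.8, 0.0]
grip_width: 0.288
t 15.1 psi 97.49 tilt 1.14 tool shift mm [-0.3 -0.8  1. ] twist -0.0 F [0.7 0.8 0. ] w 0.2878629402663619 q [ 0.46  0.39 -0.95  1.85  0.36  1.06 -0.49]
```

```bash
cat > rid.py <<'E'
from fit import *
ex=np.array([np.cos(np.radians(97.5)),np.sin(np.radians(97.5))]); ey=np.array([-ex[1],ex[0]])
def rider(i,c=np.array([.470,.201])):
    im=i["color"].astype(float); w=np.clip(im[...,0]-(im[...,1]+im[...,2])/2-12,0,None); m=np.zeros(w.shape); p0,_=hullc(i,cub(c,97.5,.008,.014,.016,.026))
    u,v=p0.astype(int); m[v-7:v+8,u-7:u+8]=1; w=w*m; g=np.argwhere(w>0); cc=(g[:,::-1]*w[w>0][:,None]).sum(0)/w.sum()
    for _ in range(3):
        p,A=hullc(i,cub(c,97.5,.008,.014,.016,.026)); J=np.array([(hullc(i,cub(c+d,97.5,.008,.014,.016,.026))[0]-p)/.01 for d in np.eye(2)*.01]).T; c=c+np.linalg.solve(J,cc-p)
    return c
if __name__=="__main__":
  for n,pad in(("top",[.5058,.3538]),("side",[.5041,.3536])):
    for k in(0,5):
        c=rider(dict(np.load(f"{n}{k}.npz"))); d=c-pad; print(n,k,c.round(4),"rel pad x,y mm",(d@ex*1e3).round(1),(d@ey*1e3).round(1),"reading",(d@ex*1e3+190).round(1))
E
python3 rid.py; python3 -m inch '[[-0.7,0,0,0,0]]' 30
```

```text
top 0 [0.4716 0.1993] rel pad x,y mm -148.7 54.1 reading 41.3
top 5 [0.4716 0.1993] rel pad x,y mm -148.7 54.1 reading 41.3
side 0 [0.4707 0.2025] rel pad x,y mm -145.4 52.8 reading 44.6
side 5 [0.4707 0.2022] rel pad x,y mm -145.7 52.9 reading 44.3
time: 15.22
position: [0.5312, 0.1659, 0.0704]
tool_rot: [2.067, 2.356, 0.029]
ft_force: [2.3, 1.3, -0.1]
grip_width: 0.287
```

```bash
python3 - <<'E'
from rid import *
i=dict(np.load("top0.npz")); pad=np.array([.5058,.3538]); g=cv2.cvtColor(i["color"],cv2.COLOR_RGB2GRAY).astype(np.float32)
xs=np.arange(-10,131,1.)  # reading axis: rel pad +190
for ys in((38,40),(41,44),(45,48),(56,59)):
    pr=0
    for y in np.linspace(*ys,4):
        uv=np.float32([proj(i,[*(pad+ex*(x-190)/1e3+ey*y/1e3),.016]) for x in xs]); pr=pr+cv2.remap(g,uv[:,0:1],uv[:,1:2],cv2.INTER_CUBIC)[:,0]/4
    sel=(xs>=4)&(xs<=114)&(abs(xs-41)>8); s=pr[sel]; x=xs[sel]
    A=np.c_[np.ones_like(x),x,np.cos(2*np.pi*x/10),np.sin(2*np.pi*x/10)]; k=np.linalg.lstsq(A,s,rcond=None)[0]
    ph=np.arctan2(-k[3],-k[2])/2/np.pi*10; print(ys,"dark phase mm",ph.round(2),"amp",np.hypot(k[2],k[3]).round(1)); print(pr.astype(int)[::1].tolist())
E
```

```text
(38, 40) dark phase mm 0.58 amp 17.2
[162, 169, 164, 151, 135, 120, 117, 107, 90, 76, 68, 71, 91, 120, 148, 162, 165, 165, 160, 148, 134, 127, 131, 141, 152, 159, 162, 161, 155, 142, 129, 127, 140, 157, 168, 173, 174, 169, 157, 138, 125, 126, 139, 152, 161, 166, 169, 165, 150, 135, 129, 136, 148, 156, 160, 163, 163, 155, 141, 128, 125, 132, 143, 154, 164, 169, 168, 163, 155, 141, 129, 123, 129, 142, 153, 159, 164, 164, 160, 153, 145, 143, 148, 154, 157, 158, 159, 157, 147, 133, 126, 135, 151, 165, 173, 174, 167, 156, 144, 135, 134, 143, 153, 159, 162, 166, 167, 164, 159, 150, 140, 136, 139, 147, 156, 160, 160, 159, 155, 143, 129, 127, 140, 157, 168, 173, 174, 170, 165, 163, 160, 153, 147, 136, 127, 118, 114, 113, 112, 112, 112]
(41, 44) dark phase mm 0.49 amp 22.5
[168, 173, 170, 162, 154, 146, 147, 147, 136, 122, 114, 119, 133, 149, 163, 171, 172, 166, 152, 139, 133, 136, 146, 157, 167, 172, 170, 164, 155, 142, 129, 125, 135, 153, 167, 172, 173, 172, 165, 150, 135, 133, 144, 159, 169, 174, 175, 171, 158, 141, 130, 132, 144, 155, 161, 165, 165, 159, 145, 131, 128, 137, 151, 164, 172,
[... 1158 characters left out ...]
6
[162, 170, 172, 174, 172, 169, 168, 164, 157, 152, 152, 155, 160, 164, 168, 173, 176, 177, 174, 171, 170, 170, 167, 164, 163, 164, 165, 165, 165, 169, 172, 174, 175, 175, 174, 172, 169, 168, 160, 146, 130, 118, 111, 107, 108, 103, 91, 80, 73, 72, 79, 91, 101, 101, 98, 104, 115, 129, 141, 150, 157, 161, 167, 170, 172, 171, 168, 166, 165, 164, 165, 165, 165, 165, 168, 172, 174, 174, 173, 172, 171, 170, 168, 167, 166, 166, 167, 168, 171, 172, 174, 175, 175, 174, 174, 173, 170, 167, 166, 166, 167, 167, 167, 166, 166, 170, 174, 175, 173, 167, 159, 154, 155, 159, 163, 164, 166, 167, 169, 172, 175, 177, 176, 174, 172, 170, 169, 169, 168, 168, 166, 164, 159, 145, 130, 117, 111, 110, 110, 113, 113]
```

```bash
python3 -m inch '[[-0.7,8,0,0,0],[-0.7,8,0,0,0]]' 30; python3 go.py .5255 .2055 .0704 97.5
```

```text
time: 15.48
position: [0.5295, 0.179, 0.0703]
tool_rot: [2.069, 2.352, 0.022]
ft_force: [1.1, -4.9, 1.0]
grip_width: 0.284
t 15.475 psi 97.31 tilt 0.97 tool shift mm [26.8 -0.6 -0. ] twist -0.003 F [ 1.1 -4.9  1. ] w 0.28420920366928587 q [ 0.43  0.4  -0.94  1.84  0.37  1.07 -0.53]
```

```bash
python3 -m inch '[[-0.7,8,0,0,0],[-0.7,8,0,0,0],[-0.7,7,0,0,0],[-0.7,0,0,0,0]]' 30; python3 go.py .5258 .2065 .0704 97.5; python3 - <<'E'
from bench import ctrl
from rid import *
o=[]
for n,(x0,y0,x1,y1),f in(("top",(190,235,250,290),6.6),("side",(260,185,320,240),6.6)):
    i=ctrl.get_image(n); np.savez(f"{n}6.npz",**i); o.append(cv2.resize(i["color"][y0:y1,x0:x1],None,fx=f,fy=f,interpolation=cv2.INTER_CUBIC))
cv2.imwrite("pics/p7.png",cv2.convertScaleAbs(np.hstack(o)[...,::-1],alpha=1.4))
E
```

```text
time: 15.98
position: [0.5262, 0.2035, 0.0704]
tool_rot: [2.068, 2.352, 0.021]
ft_force: [2.2, -2.9, 1.4]
grip_width: 0.286
t 15.975 psi 97.35 tilt 0.94 tool shift mm [ 3. -0. -0.] twist -0.003 F [ 2.2 -2.9  1.4] w 0.2858158303694023 q [ 0.38  0.41 -0.94  1.83  0.38  1.08 -0.58]
```

View pics/p7.png

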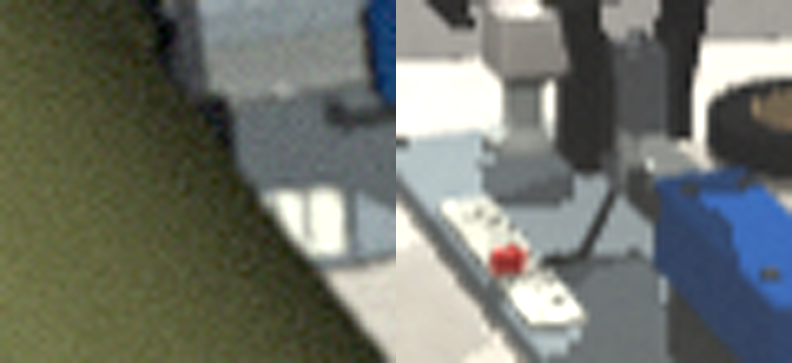

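```bash
python3 -m inch '[[-0.7,3.2,0,0,0],[-0.7,0,0,0,0]]' 30; python3 go.py .5258 .2065 .0704 97.5; python3 - <<'E'
from bench import ctrl
from rid import *
np.set_printoptions(linewidth=200)
i=ctrl.get_image("side"); np.savez("side7.npz",**i)
pad=np.array([.5041,.3536])
for lab,i,r in(("home",dict(np.load("side0.npz")),0),("now",i,41)):
    g=i["color"].mean(2); print(lab,"rider rel",((rider(i)-pad)@ex*1e3+190).round(1))
    tip=proj(i,[*(pad+ex*(r-190)/1e3+ey*.044),.0195]); inn=proj(i,[*(pad+ex*(r-190)/1e3+ey*.034),.0195]); print("expected tip",tip.round(2),"10mm inward",inn.round(2))
    u,v=tip.astype(int); print("cols",u-6,"rows",v-5); print(g[v-5:v+6,u-6:u+10].astype(int))
E
```

```text
time: 16.32
position: [0.5259, 0.2056, 0.0704]
tool_rot: [2.07, 2.35, 0.019]
ft_force: [1.0, -3.4, 0.5]
grip_width: 0.285
t 16.325 psi 97.25 tilt 0.91 tool shift mm [ 0.9  0.  -0. ] twist -0.004 F [ 1.  -3.4  0.5] w 0.284807033876401 q [ 0.37  0.41 -0.94  1.83  0.38  1.08 -0.58]
home rider rel 44.6
expected tip [284.52 229.94] 10mm inward [288.04 229.47]
cols 278 rows 224
[[ 71 133 180 205 151 149 150 150 150 150 149 150 150 149 149 125]
 [ 76 157 182 199 189 162 151 152 151 150 150 150 149 149 150  98]
 [111 160 154 172 200 176 151 150 149 149 150 149 148 149 135  65]
 [183 186 200 200 180 157 170 151 150 150 149 149 149 134  97  50]
 [219 222 221 203 202 185 207 186 132 125 113 115 112  90  59  55]
 [220 222 221 203 202 203 186 163  86  71  50  62  57  63  71  79]
 [220 222 222 221 203 179 131 134 141 103  66  70  79  84  86  85]
 [183 223 205 203 201 202 185 198 207 189 135  81  91  93  85  84]
 [121 188 208 204 200 226 228 221 207 198 170  94  92  94  94  94]
 [129 115 191 189 185 196 198 187 160 142 151 100  94  94  95  93]
 [116 119 120 123 114 112 111 115 130 131 141  99  94  95  94  94]]
now rider rel 44.4
expected tip [279.94 224.33] 10mm inward [283.39 223.88]
cols 273 rows 219
[[160 144 156 160 107 124 118 116 115 115 114 115 113 115 114 113]
 [177 161 157 157 143 156 111 116 117 116 115 116 114 115 114  94]
 [177 161 159 159 139 156 149 120 116 116 115 115 116 115 114  60]
 [177 158 153 129  95 111 155 125 117 117  99  95  94  94  88  41]
 [175 114  92  91  89  72 111 112 101  88  60  54  53  53  45  42]
 [155  85  61  59  57  58 105 115 109  52  43  43  52  53  55  57]
 [111  96  62  59  58  62 121 104 110  78  78  60  67  66  65  65]
 [ 98  97  74  79  79  79 119 106 108 118 121  74  66  66  66  65]
 [103  80  89 109  97 139 141 158 158 140 120 125  71  66  65  73]
 [ 82  69  84 113 140 175 177 178 160 175 165 185 139  82  75  82]
 [ 69  68  71  91 163 191 193 192 177 186 186 171 169 122  86  83]]
```

```bash
python3 -m inch '[[-0.7,1,0,0,0],[-0.7,0,0,0,0]]' 30; python3 go.py .5258 .2064 .0704 97.5
```

```text
time: 16.62
position: [0.5258, 0.2061, 0.0704]
tool_rot: [2.07, 2.349, 0.019]
ft_force: [1.7, -2.0, 0.8]
grip_width: 0.286
t 16.625 psi 97.22 tilt 0.9 tool shift mm [ 0.3 -0.  -0. ] twist -0.005 F [ 1.7 -2.   0.8] w 0.28622145807390265 q [ 0.37  0.41 -0.94  1.83  0.38  1.08 -0.59]
```

```bash
python3 -m inch '[[-0.7,0.3,0,0,0],[-0.7,0,0,0,0],[-0.7,0,0,0,0],[-0.7,0,0,0,0]]' 30; python3 - <<'E'
from bench import ctrl
from rid import *
i=ctrl.get_image("side"); i2=ctrl.get_image("top"); s0=dict(np.load("side0.npz"))
print("rider side now",((rider(i)-[.5041,.3536])@ex*1e3+190).round(1)); print(i["color"].mean(2)[219:228,280:288].astype(int))
b=cv2.resize(i["color"][170:260,230:350],None,fx=5,fy=5,interpolation=cv2.INTER_CUBIC); cv2.imwrite("pics/p8.png",b[...,::-1])
E
python3 go.py .5258 .2064 .0704 97.5
```

```text
time: 17.12
position: [0.5258, 0.2063, 0.0704]
tool_rot: [2.071, 2.349, 0.018]
ft_force: [1.6, -3.3, 1.0]
grip_width: 0.284
rider side now 44.4
[[117 115 115 114 115 116 115 114]
 [117 115 116 115 116 115 115 114]
 [119 117 116 115 115 116 116 102]
 [124 118 117  98  95  95  94  68]
 [113 103  88  60  55  53  55  43]
 [116 112  52  44  42  50  54  56]
 [106 109  78  78  58  65  66  66]
 [105 107 117 120  74  66  67  65]
 [158 157 139 122 124  74  67  67]]
t 17.225 psi 97.21 tilt 0.89 tool shift mm [ 0.1  0.  -0. ] twist -0.005 F [ 2.3 -3.5  2.9] w 0.28604752877420403 q [ 0.37  0.41 -0.94  1.83  0.38  1.08 -0.59]
```

View pics/p8.png

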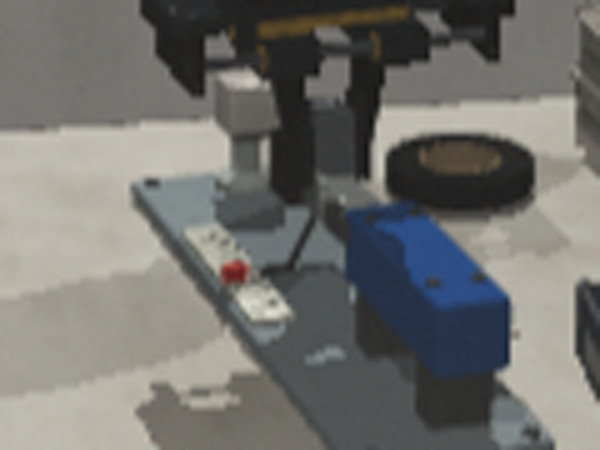

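```bash
python3 -c "
from bench import ctrl
print(ctrl.close_job())"
```

```text
the job is handed in; nothing more can be done
None
```

The gauge block stands on the post, and I handed the job in at about 17 s with the gripper holding the arm out at the rider and the button squeezed in.

**Block:** I squared it in the jaws from two directions, set it down on the post until the force showed contact, and released it. It stands flat and square. In world x (stand −y) it sits off centre by about 0.4 mm in the top view and 1.9 mm in the side view. These two disagree, so I take it as roughly 1 mm. In the other direction it is about 0.3 mm off.

**Grip and button:** Finger opening is 0.286 of full, about 25 mm, which is the fully squeezed width. Grip force is 30 N.

**Reading:** The gripper moved about 40.8 mm from home. The rider read 40.9 mm in the top view against the scale lines, and up to about 0.4 mm less if the red top face biases that.
- The side view gave 44.4 mm for the rider. I put this down to its calibration offset, because the pointer at home appeared shifted by a similar amount.
- At the end the arm hid the pointer from the top camera, and the side view is too coarse (about 2 mm) to confirm it. Its last estimate of the slide was 42–43 mm, so the final reading rests mainly on how far the gripper moved.

**Surroundings:** The rider stayed put (44.6 mm before, 44.4 mm after, same camera). By the slide reading, the sensor is about 79 mm from the block. The tape roll looked unmoved in the last side picture. I did not measure the marker or terminal strip again, but no move went near them.

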